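Set the air throttle to 60 degrees and open the supply valve

TASK

Put air on the packing station: first, with the ball valve still shut, turn the graduated throttle dial until its 60 degree mark (the long mark with two dots) stands at the index line. Then swing the ball valve's handle a quarter turn to fully open, in line with the pipe and against its stop, leaving the dial at 60 and the loose things round the unit where they lie.

Things in the scene. Friction and masses are not known exactly. Their poses are not given: they have to be found in the camera images.
- air_unit: Air unit bolted to the table: base plate 130 (x) by 300 (y) by 10 mm with a steel pipe of 22 mm diameter along y (axis 35 mm up, ends at y = +-165 mm). Origin: centre of the plate's underside, on the table top; z up, -x is the side towards the robot. The throttle with its round dial stands at y = +75 mm, the ball valve at y = -75 mm.
- throttle_dial (a joint): Dial reading in rad (0 to 2.094 = 0 to 120 degrees, hard stops at both ends). Aluminium disc, 110 mm diameter, 10 mm thick, top face 60 mm above the table, on a vertical axis. Turning it counter-clockwise seen from above raises the reading. Starts between 2 and 35 degrees, turns stiffly (about 0.08 N m), stays where left.
- dial_grip (a point): Point on the dial's axis, 84 mm above the table, where its black grip bar is pinched. The bar stands upright on the dial: 56 mm long, 14 mm thick, from 62 to 94 mm above the table. This frame turns with the dial: its x axis runs along the bar (pinch along y), z up. The bar lines up with the index line when the reading is 0.
- index_line (a point): Inner end of the black index line, on the fixed tab (26 mm wide, top 60 mm above the table) at the dial's rim on the unit's -x side; the line points at the dial's axis. The dial has a black mark every 10 degrees, long ones at 0 (broad, no dot), 30 (one dot), 60 (two dots), 90 (three) and 120 (four); the mark at the line is the reading.
- valve_handle (a joint): Angle of the ball valve's handle in rad: 0 = shut, handle across the pipe, pointing to the unit's -x side; 1.571 = fully open, handle along the pipe, pointing to the unit's -y end. Hard stops at both. Opens counter-clockwise seen from above. Starts between 0 and 0.15, turns stiffly (about 0.12 N m), stays where left.
- handle_grip (a point): Middle of the handle's black sleeve, 77 mm above the table, 72 mm from the valve's axis. Sleeve 70 mm long, 16 mm wide, 14 mm high (70 to 84 mm above the table), outer end 105 mm from the axis. Frame turns with the handle: x along the handle towards the valve's axis, y across it (pinch along y), z up.
- valve_axis (a point): Point on the vertical axis about which the handle turns, 77 mm above the table, fixed in the unit. The handle hub there (26 mm across) reaches up to 88 mm. Below the handle the fixed valve body (38 mm across) reaches up to 60 mm, pipe and couplings up to 50 mm above the table.
- screwdriver: Loose screwdriver, 187 mm long, 27 mm thick, lying in front of the unit; a bystander. Origin at its underside.
- brush: Loose flat brush, 153 x 30 x 11 mm, lying behind the unit; a bystander. Origin at its underside.
- collar: Loose steel shaft collar, 30 mm across, 12 mm high, in front of the unit; a bystander. Origin at its underside.
- foot: Loose dark rubber foot, 29 mm across, 16 mm high, in front of the valve end; a bystander. Origin at its underside.
- star_knob: Loose black star knob, 40 mm across, with its stud up, 46 mm high, behind the throttle; a bystander. Origin at its underside.

How it is judged (in metres and radians):
On the way, in this order (a step that is already met when the one before it is completed fails the run):
1. the dial rests at 60 degrees (within 5) while the valve is still shut (within 20 degrees) (value of joint throttle_dial between 0.9599 and 1.1345 rad and velocity of joint throttle_dial between -0.05 and 0.05 rad/s and value of joint valve_handle below 0.35 rad), for 0.3 s.
2. the valve handle is fully open, within 7 degrees of its stop (value of joint valve_handle above 1.45 rad), for 0.2 s.
At the end, for the whole second after the job is handed in: The dial reads 60 degrees within half a division (5 degrees) and the valve handle lies along the pipe, within 7 degrees of its open stop, at rest (value of joint throttle_dial between 0.9599 and 1.1345 rad and value of joint valve_handle above 1.45 rad and velocity of joint valve_handle between -0.05 and 0.05 rad/s); the robot touches nothing.
It fails at once if a loose thing round the unit was moved more than 30 mm (distance of any of screwdriver, brush, collar, foot, star_knob from where it was at the start of the episode above 0.03 m).
It also fails if it takes over 45 s, if anything falls off the work surface, if the arm or the gripper's body presses on something with over 40 N, if the wrist force passes 120 N, or if a joint passes its speed limit or range.

ROBOT

A 6-joint arm with a two-finger parallel gripper is mounted at the origin on a cart in front of the work surface, level with it; the furniture and walls round the work are solid. World frame = base frame: x ahead of the robot, y to its left, z up, the work surface at z = 0. Lengths are in mm, angles in rad, forces in N, time in s.
With the tool pointing down it reaches from about 300 to 775 mm from the base axis. Payload 14.6 kg.
Tool frame: the origin (TCP) lies at the very end of the fingers, on their centre line; the grasp point (between the pads) lies 19 mm behind it; z points along the fingers, y is the direction in which the jaws open and shut (so a half turn about z gives the same grasp; the last joint's range is limited). The gripper opens to 94 mm and grips with 3 to 60 N. Pads are 16 mm wide; open, the fingers measure 119 mm over their backs; the gripper's body (75 mm by 177 mm) begins 78 mm behind the grasp point.
Start: joints at [1.239, 0.3, 1.521, -0, 1.321, -0.067], TCP at [143.942, 530.82, 205.446] pointing down, gripper open.
Joint ranges: [-3.03, 3.03], [-0.79, 2.21], [0.23, 2.52], [-1.04, 4.18], [0, 3.07], [-2.55, 2.55]. Speed limits (rad/s): [2.22, 2.22, 2.57, 3.14, 3.14, 3.14].

INTERFACE

Orientations are given as [roll, pitch, yaw] about the fixed x, y, z axes, in that order (R = Rz(yaw) Ry(pitch) Rx(roll)).
In Python, from cell import manip gives the robot as it stands.
- The arm moves only by the shell command python3 -m pendant 'ROWS' [FORCE]. ROWS is JSON, a list of rows, each an object with "claw": the finger opening in m, from 0 to 0.094; "delta_pos": the shift along the tool's x, y, z in m, a list of three; "rotation": the turn, a rotation vector about the tool's x, y, z in rad, a list of three. A call has 1 to 10 rows; each row is the pose to reach, as a shift and turn from the pose measured when the call began, along the tool's axes at that moment; what a row does not reach only later rows make up. A row lasts 1/8 s, in which the tool goes at most 62.5 mm and 10.7 degrees, less where a joint would pass 70% of its speed; a pose out of reach is approached as far as the arm can. A call with a gripper value outside its range is refused whole. The fingers move at their own pace and stop on an object; FORCE is the grip in N (left out, the last holds). Time passes only in rows, so rows that repeat a pose let the fingers close. It gives the time, the measured TCP pose, the force and the opening at its end, in the units of the state.
- manip.read_state(): the state, without advancing time (a new reading comes with each control period).
- manip.camera(name): name is "scene" or "top"; returns the picture (400x640x3 uint8, red, green, blue); there is no depth.
- manip.camera_model(name): a dict with "fx", "fy", "cx", "cy" (pixels), "cam_to_world" (4x4, takes a point from camera to world coordinates). Camera axes: x right, y up, looking along -z (the intrinsics and any distortion apply to the point x, -y, -z); pixel columns grow to the right and rows downward; lengths in mm; the calibration is good to about 2 mm. A picture is of the moment at which its call begins. camera_model takes no time and is no camera call.
- manip.sign_off(): hands the job in, once; it reports no verdict.
The state is a dict: "clock": time; "joints": joint angles; "qd": joint speeds; "effort": joint torques, N m; "eef_pos": TCP position; "eef_rot": TCP orientation; "wrist_force": force on the tool from outside, world axes, zero at the start; "moment": the same for the moment, N m; "finger_gap": finger opening in mm.
Only numpy, scipy, OpenCV 4.12 (cv2) and the standard library are available. Lean on these libraries where they do the work, as an engineer would, in place of code of your own. Each camera call takes 0.05 s, during which the arm holds its last target.

## Working session

There is one attempt and no reset: what is moved stays moved. The work goes in short steps, Python scripts to look and compute and a shell command to move; the robot and the scene stay as the last step left them, time stands still between calls to the robot, and variables do not carry over. Pictures are saved under pics/ and viewed, and the job is handed in when it is done.

```bash
mkdir -p pics; ls; python3 - <<'E'
from cell import manip
import cv2,json
print(manip.read_state())
for n in("scene","top"):
    cv2.imwrite(f"pics/{n}0.png",manip.camera(n)[:,:,::-1]); m=manip.camera_model(n); print(n,m)
E
```

```text
pics
{'clock': 0.0, 'joints': array([ 1.23939585e+00,  3.00476267e-01,  1.52158062e+00, -1.04984120e-05,
        1.32068514e+00, -6.66363915e-02]), 'qd': array([ 0.00044346,  0.00010913,  0.00094733, -0.00233216,  0.00021032,
        0.00038357]), 'effort': array([ 2.98172645e-04, -5.31803012e+01, -3.52734768e+01,  7.08395010e-02,
        2.43634649e-02, -7.12231008e-05]), 'eef_pos': array([143.86515006, 530.58244388, 204.88368945]), 'eef_rot': array([-3.14044515e+00, -6.63872398e-05,  2.87683113e+00]), 'wrist_force': array([ 0.1699708 , -1.01417533, -0.18390288]), 'moment': array([ 0.04284591,  0.00546257, -0.06307882]), 'finger_gap': 94.27973740400412}
scene {'fx': 461.468656729418, 'fy': 461.468656729418, 'cx': 312.0264879882639, 'cy': 198.01439775634478, 'cam_to_world': array([[ 8.26538747e-01,  4.13018003e-01, -3.82426239e-01,
         1.80099003e+02],
       [-5.62651552e-01,  6.25581526e-01, -5.40435921e-01,
        -4.50664601e+02],
       [ 1.60290261e-02,  6.61863946e-01,  7.49452592e-01,
         7.24542990e+02],
       [ 0.00000000e+00,  0.00000000e+00,  0.00000000e+00,
         1.00000000e+00]])}
top {'fx': 443.17862774143504, 'fy': 443.17862774143504, 'cx': 320.23448263742233, 'cy': 201.77267792918292, 'cam_to_world': array([[-1.91214885e-02,  9.82021058e-01, -1.87800454e-01,
         3.46807932e+02],
       [-9.99815438e-01, -1.91304621e-02,  1.76486665e-03,
         6.69000206e+00],
       [-1.85957326e-03,  1.87799540e-01,  9.82205617e-01,
         1.04928954e+03],
       [ 0.00000000e+00,  0.00000000e+00,  0.00000000e+00,
         1.00000000e+00]])}
```

View pics/scene0.png

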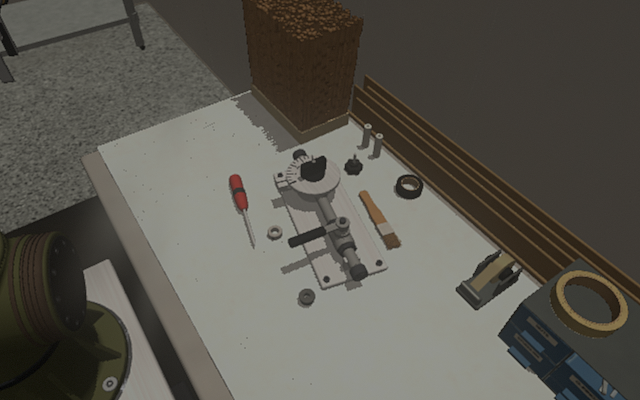

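View pics/top0.png

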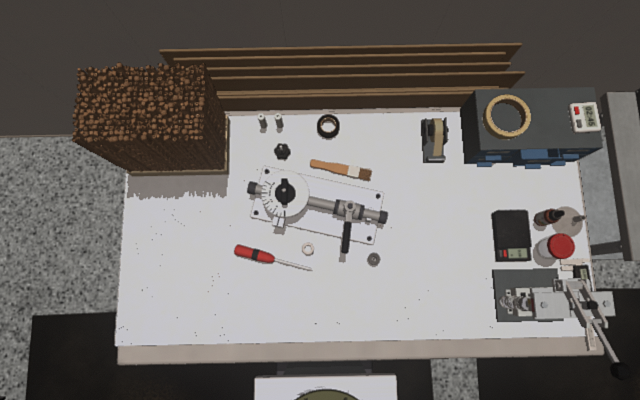

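```bash
cat > h.py <<'E'
import numpy as np,cv2
from cell import manip
def proj(n,P):
    m=manip.camera_model(n);T=np.linalg.inv(m['cam_to_world']);p=T[:3,:3]@np.array(P,float)+T[:3,3]
    return np.array([m['cx']+m['fx']*p[0]/-p[2],m['cy']+m['fy']*-p[1]/-p[2]])
def unproj(n,u,v,z):
    m=manip.camera_model(n);C=m['cam_to_world'];d=C[:3,:3]@np.array([(u-m['cx'])/m['fx'],-(v-m['cy'])/m['fy'],-1]);o=C[:3,3]
    return o+d*(z-o[2])/d[2]
def crop(src,x,y,w,h,k,out):
    i=cv2.imread(src)[y:y+h,x:x+w];cv2.imwrite(out,cv2.resize(i,None,fx=k,fy=k,interpolation=cv2.INTER_CUBIC))
E
python3 - <<'E'
from h import *
print(proj("top",[144,531,205]),proj("scene",[144,531,205]),proj("top",[0,0,0]))
crop("pics/top0.png",230,135,160,145,5,"pics/c1.png")
crop("pics/scene0.png",220,130,190,180,4,"pics/c2.png")
E
```

```text
[ 29.30789193 408.00855991] [11.28820319 67.97379731] [327.24432217 448.49361615]
```

View pics/c1.png

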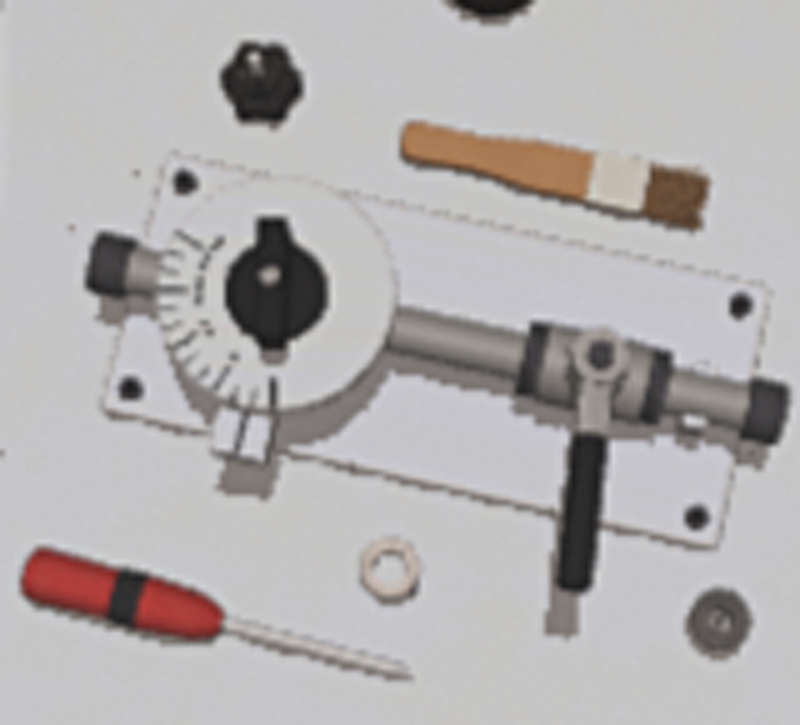

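View pics/c2.png

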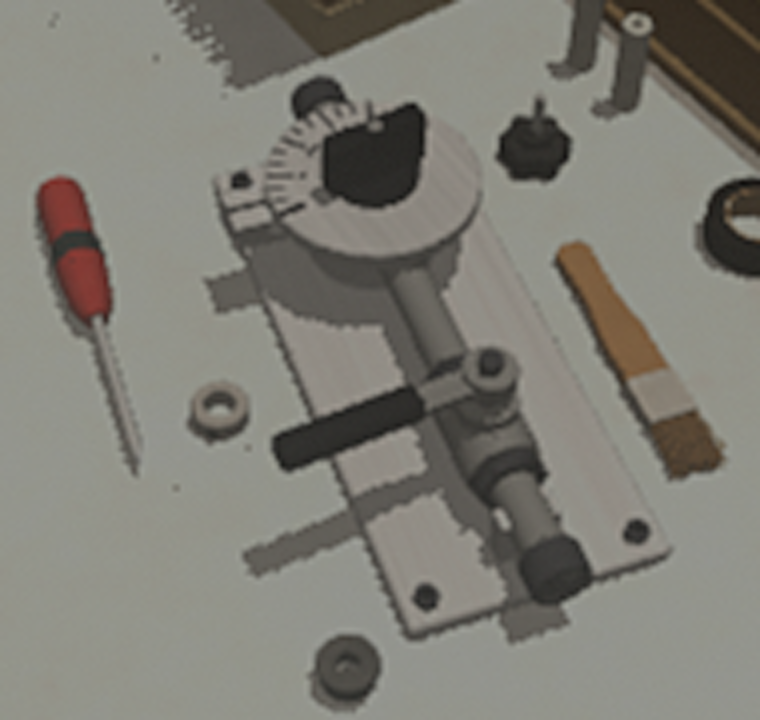

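```bash
python3 - <<'E'
from h import *
from scipy.optimize import least_squares
t=lambda u,v:("top",230+u/5-.4,135+v/5-.4)
s=lambda u,v:("scene",220+u/4-.4,130+v/4-.4)
# local pts. robot side -x ; top image left=+y
obs=[((65,150,10),t(172,153)),((65,-150,10),t(770,287)),((-65,-150,10),t(718,547)),((-65,150,10),t(103,410)),
((0,-75,88),t(602,355)),((0,-75,88),s(491,363)),((-65,-150,10),s(410,636)),((65,-150,10),s(670,552)),((-65,150,10),s(214,180))]
def W(p,L):
    c,sn=np.cos(p[2]),np.sin(p[2]);return [p[0]+c*L[0]-sn*L[1],p[1]+sn*L[0]+c*L[1],L[2]]
f=lambda p:np.concatenate([proj(o[0],W(p,L))-o[1:] for L,o in obs])
r=least_squares(f,[500,0,0]);p=r.x;print(p,np.degrees(p[2]));print(r.fun.reshape(-1,2).round(1))
D=W(p,(0,75,84));V=W(p,(0,-75,77));print("dial",D,"valve",V)
# bar
for n,a,z in(("t1",t(273,218),94),("t2",t(275,347),94),("dial c by rim L",t(160,290),60),("rim R",t(398,293),60),
 ("idx out",t(240,452),60),("idx in",t(250,420),60),("mark0 in",t(274,378),60),("mark0 out",t(274,410),60),("sleeve out",t(572,585),77),("sleeve in",t(588,435),77),
 ("2dots",t(200,327),60),("collar",t(390,570),12),("foot",t(718,622),16),("sd tip",t(410,677),5)):
    P=unproj(*a,z);ax=V if 'sleeve' in n else D
    print(n,P.round(1),"ang from unit -x:",np.degrees(np.arctan2(P[1]-ax[1],P[0]-ax[0])-np.pi-p[2])%360)
E
```

```text
[ 5.39361158e+02  1.01245250e+01 -2.45868475e-01] -14.087225909721084
[[-0.1 -0.2]
 [ 1.5  0.2]
 [ 1.   1.1]
 [ 0.1  0. ]
 [ 1.  -0.2]
 [-0.2 -1. ]
 [-0.5 -0.7]
 [ 0.8 -0.6]
 [-1.  -1.4]]
dial [np.float64(557.6160662447362), np.float64(82.86899788349652), 84] valve [np.float64(521.106250320076), np.float64(-62.619947886096014), 77]
t1 [584.2  83.8  94. ] ang from unit -x: 196.1915175197288
t2 [526.   83.2  94. ] ang from unit -x: 13.498293515607852
dial c by rim L [559.9 138.3  60. ] ang from unit -x: 281.749026151159
rim R [556.4  29.7  60. ] ang from unit -x: 102.73408638174931
idx out [484.6 101.9  60. ] ang from unit -x: 359.501657115387
idx in [499.1  97.3  60. ] ang from unit -x: 0.20306596788708017
mark0 in [518.1  86.4  60. ] ang from unit -x: 8.940100738909633
mark0 out [503.4  86.5  60. ] ang from unit -x: 10.268128606283284
sleeve out [420.8 -44.9  77. ] ang from unit -x: 4.061724584299875
sleeve in [486.9 -53.9  77. ] ang from unit -x: 359.81117066333854
2dots [542.3 120.   60. ] ang from unit -x: 306.48642992293367
collar [434.4  36.5  12. ] ang from unit -x: 34.72014516795099
foot [ 407.1 -115.2   16. ] ang from unit -x: 66.85434392127678
sd tip [385.  28.   5.] ang from unit -x: 31.713770995501022
```

```bash
python3 - <<'E'
from h import *
i=cv2.imread("pics/top0.png")
# rectify dial plane z=60: world->800px, around dial centre, 0.2mm... 5px/mm
c=(557.8,83.7);h=65
W=[(c[0]+a*h,c[1]+b*h) for a,b in((1,1),(1,-1),(-1,-1),(-1,1))]
src=np.float32([proj("top",(*w,60)) for w in W]);H=cv2.getPerspectiveTransform(src,np.float32([(0,0),(600,0),(600,600),(0,600)]))
r=cv2.warpPerspective(i,H,(600,600),flags=cv2.INTER_CUBIC);cv2.imwrite("pics/rect0.png",r)
# polar: angle from unit -x, ccw positive
E
```

```text
(no output)
```

View pics/rect0.png

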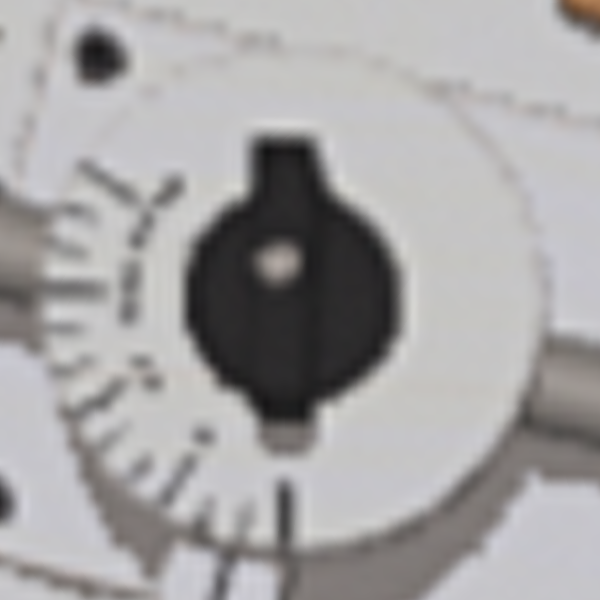

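```bash
cat >> h.py <<'E'
from scipy.spatial.transform import Rotation as Ro
def rel(pos,yawdeg):
    s=manip.read_state();R=Ro.from_euler('xyz',s['eef_rot']);T=Ro.from_euler('xyz',[np.pi,0,np.radians(yawdeg)])
    d=R.inv().apply(np.array(pos)-s['eef_pos'])/1000;r=(R.inv()*T).as_rotvec()
    print("delta",d.round(4),"rot",r.round(4))
E
python3 -c "
from h import *
rel((557.8,83.7,130),177.6)"
```

```text
delta [-0.5164 -0.3229  0.0753] rot [-1.100e-03 -1.000e-04 -2.229e-01]
```

```bash
python3 -m pendant '[{"claw":0.06,"delta_pos":[-0.129,-0.0805,0.019],"rotation":[0,0,-0.056]},{"claw":0.06,"delta_pos":[-0.258,-0.161,0.038],"rotation":[0,0,-0.112]},{"claw":0.06,"delta_pos":[-0.387,-0.242,0.056],"rotation":[0,0,-0.168]},{"claw":0.06,"delta_pos":[-0.516,-0.323,0.075],"rotation":[-0.001,0,-0.223]},{"claw":0.06,"delta_pos":[-0.516,-0.323,0.075],"rotation":[-0.001,0,-0.223]},{"claw":0.06,"delta_pos":[-0.516,-0.323,0.075],"rotation":[-0.001,0,-0.223]},{"claw":0.06,"delta_pos":[-0.516,-0.323,0.075],"rotation":[-0.001,0,-0.223]},{"claw":0.06,"delta_pos":[-0.516,-0.323,0.075],"rotation":[-0.001,0,-0.223]},{"claw":0.06,"delta_pos":[-0.516,-0.323,0.075],"rotation":[-0.001,0,-0.223]},{"claw":0.06,"delta_pos":[-0.516,-0.323,0.075],"rotation":[-0.001,0,-0.223]}]' 20
python3 - <<'E'
from h import *
rel((557.8,83.7,69),177.6)
cv2.imwrite("pics/s1.png",manip.camera("scene")[:,:,::-1]);
E
```

```text
clock: 1.35
eef_pos: [558.4, 81.7, 129.6]
eef_rot: [-3.142, -0.001, 3.099]
wrist_force: [-0.1, 0.4, -0.3]
finger_gap: 60.3
delta [0.0006 0.002  0.0606] rot [-0.     -0.0008 -0.0008]
```

View pics/s1.png

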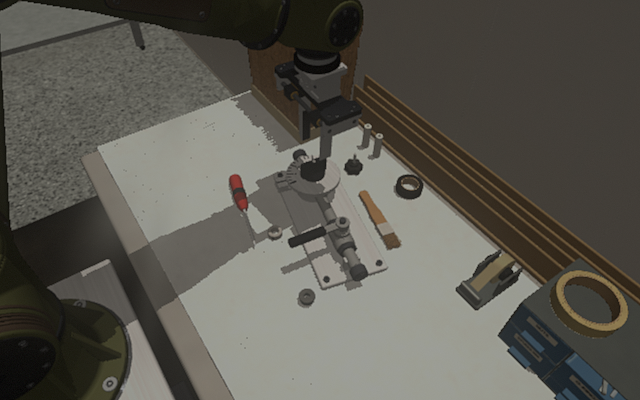

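The gripper hangs over the dial, with its fingers at (305,125) and (325,145) on either side of the bar at (313,165). I'll descend and close.

```bash
python3 -m pendant '[{"claw":0.06,"delta_pos":[0.0005,0.002,0.03],"rotation":[0,0,0]},{"claw":0.06,"delta_pos":[0.0005,0.002,0.06],"rotation":[0,0,0]},{"claw":0.06,"delta_pos":[0.0005,0.002,0.06],"rotation":[0,0,0]},{"claw":0.06,"delta_pos":[0.0005,0.002,0.06],"rotation":[0,0,0]},{"claw":0.03,"delta_pos":[0.0005,0.002,0.06],"rotation":[0,0,0]},{"claw":0.01,"delta_pos":[0.0005,0.002,0.06],"rotation":[0,0,0]},{"claw":0.01,"delta_pos":[0.0005,0.002,0.06],"rotation":[0,0,0]},{"claw":0.01,"delta_pos":[0.0005,0.002,0.06],"rotation":[0,0,0]},{"claw":0.01,"delta_pos":[0.0005,0.002,0.06],"rotation":[0,0,0]},{"claw":0.01,"delta_pos":[0.0005,0.002,0.06],"rotation":[0,0,0]}]' 20
python3 - <<'E'
from h import *
print(manip.read_state()['wrist_force'],manip.read_state()['moment'])
rel((558.2,83.7,69),225.6)
E
```

```text
clock: 2.65
eef_pos: [560.5, 83.2, 68.8]
eef_rot: [3.138, 0.0, 3.097]
wrist_force: [1.5, 24.7, -2.0]
finger_gap: 14.1
[ 1.48490039 24.70357144 -1.99472947] [ 4.3357252  -0.44242126 -0.02158793]
delta [ 0.0024  0.0004 -0.0002] rot [ 0.0035  0.0019 -0.8403]
```

```bash
python3 -m pendant '[{"claw":0.01,"delta_pos":[0.000,0.0003,0],"rotation":[0,0,-0.14]},{"claw":0.01,"delta_pos":[0.0001,0.0007,0],"rotation":[0,0,-0.28]},{"claw":0.01,"delta_pos":[0.0002,0.001,0],"rotation":[0,0,-0.42]},{"claw":0.01,"delta_pos":[0.0002,0.001,0],"rotation":[0,0,-0.42]},{"claw":0.01,"delta_pos":[0.0002,0.001,0],"rotation":[0,0,-0.42]}]' 30
python3 - <<'E'
from h import *
s=manip.read_state();print(s['wrist_force'],s['moment'],np.degrees(s['eef_rot'][2]),s['joints'])
rel((559.7,85.1,69),225.6)
E
```

```text
clock: 3.28
eef_pos: [560.4, 84.3, 68.8]
eef_rot: [3.138, 0.002, -2.769]
wrist_force: [1.1, 2.7, -1.0]
finger_gap: 13.6
[ 1.08357172  2.68121612 -1.03891795] [ 0.27119023 -0.02935508  0.13964997] -158.64715298435172 [ 0.08286447  0.48279979  1.60697982  0.00450216  1.05101672 -1.86284727]
delta [ 0.0004  0.001  -0.0002] rot [ 0.0031  0.0026 -0.4232]
```

```bash
python3 -m pendant '[{"claw":0.01,"delta_pos":[0.0001,0.0003,0],"rotation":[0.001,0.001,-0.14]},{"claw":0.01,"delta_pos":[0.0003,0.0007,0],"rotation":[0.002,0.001,-0.28]},{"claw":0.01,"delta_pos":[0.0004,0.001,0],"rotation":[0.003,0.002,-0.423]},{"claw":0.01,"delta_pos":[0.0004,0.001,0],"rotation":[0.003,0.002,-0.423]},{"claw":0.01,"delta_pos":[0.0004,0.001,0],"rotation":[0.003,0.002,-0.423]},{"claw":0.01,"delta_pos":[0.0004,0.001,0],"rotation":[0.003,0.002,-0.423]}]' 30
python3 - <<'E'
from h import *
s=manip.read_state();print(s['wrist_force'],s['moment'],np.degrees(s['eef_rot'][2]),s['joints'])
cv2.imwrite("pics/s2.png",manip.camera("top")[:,:,::-1]);crop("pics/s2.png",230,135,160,145,5,"pics/c3.png")
E
```

```text
clock: 4.03
eef_pos: [559.8, 85.1, 68.8]
eef_rot: [-3.141, 0.001, -2.348]
wrist_force: [3.7, 1.7, -2.5]
finger_gap: 13.6
[ 3.6993431   1.69217226 -2.5195029 ] [ 0.20719634 -0.67797663  0.01567699] -134.5514671784849 [ 8.59755963e-02  4.81985851e-01  1.60821276e+00  4.71416159e-04
  1.05043996e+00 -2.27828130e+00]
```

View pics/c3.png

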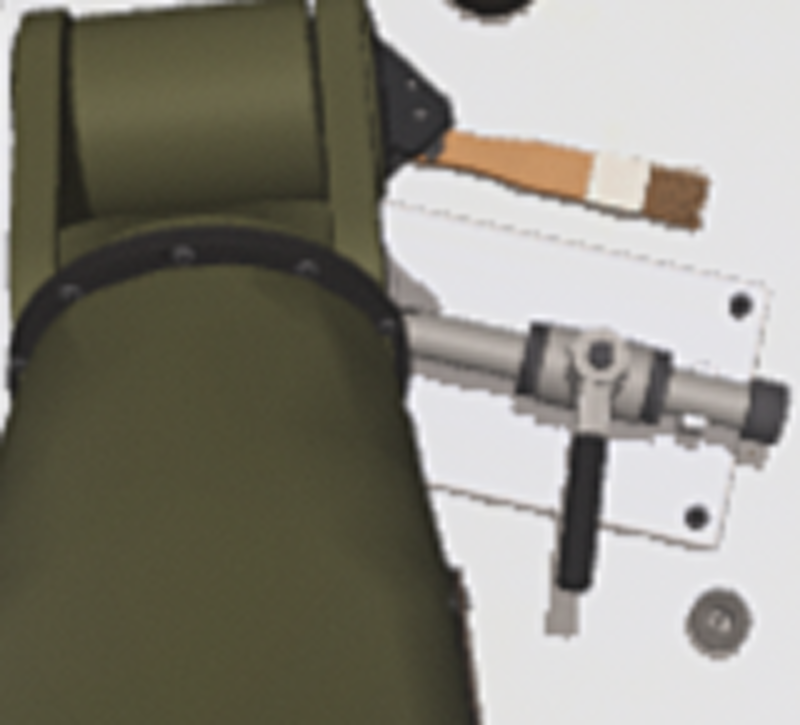

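```bash
python3 -m pendant '[{"claw":0.04,"delta_pos":[0,0,0],"rotation":[0,0,0]},{"claw":0.05,"delta_pos":[0,0,0],"rotation":[0,0,0]},{"claw":0.05,"delta_pos":[0,0,0],"rotation":[0,0,0]},{"claw":0.05,"delta_pos":[0,0,-0.05],"rotation":[0,0,0]},{"claw":0.05,"delta_pos":[0,0,-0.08],"rotation":[0,0,0]},{"claw":0.05,"delta_pos":[0,0,-0.08],"rotation":[0,0,0.18]},{"claw":0.05,"delta_pos":[0,0,-0.08],"rotation":[0,0,0.36]},{"claw":0.05,"delta_pos":[0,0,-0.08],"rotation":[0,0,0.54]},{"claw":0.05,"delta_pos":[0,0,-0.08],"rotation":[0,0,0.72]},{"claw":0.05,"delta_pos":[0,0,-0.08],"rotation":[0,0,0.9]}]' 30
python3 - <<'E'
from h import *
P=unproj("top",230+602/5-.4,135+355/5-.4,88);print("hub",P)
rel((453,-49,150),120)
E
```

```text
clock: 5.32
eef_pos: [559.7, 85.0, 148.8]
eef_rot: [3.141, 0.001, 3.029]
wrist_force: [-0.2, -0.3, -0.9]
finger_gap: 50.1
hub [520.7427225  -60.47745628  88.        ]
delta [ 0.091  -0.1451 -0.0013] rot [8.000e-04 4.000e-04 9.349e-01]
```

```bash
python3 -m pendant '[{"claw":0.05,"delta_pos":[0.03,-0.048,0],"rotation":[0,0,0.18]},{"claw":0.05,"delta_pos":[0.06,-0.096,0],"rotation":[0,0,0.36]},{"claw":0.05,"delta_pos":[0.091,-0.145,0],"rotation":[0,0,0.54]},{"claw":0.05,"delta_pos":[0.091,-0.145,0],"rotation":[0,0,0.72]},{"claw":0.05,"delta_pos":[0.091,-0.145,0],"rotation":[0,0,0.9]},{"claw":0.05,"delta_pos":[0.091,-0.145,0],"rotation":[0,0,1.08]},{"claw":0.05,"delta_pos":[0.091,-0.145,0],"rotation":[0,0,1.26]},{"claw":0.05,"delta_pos":[0.091,-0.145,0],"rotation":[0,0,1.44]},{"claw":0.05,"delta_pos":[0.091,-0.145,0],"rotation":[0,0,1.62]},{"claw":0.05,"delta_pos":[0.091,-0.145,0],"rotation":[0,0,1.8]}]' 30
cat > dial.py <<'E'
import sys;from h import *
i=np.ascontiguousarray(manip.camera("top")[:,:,::-1]);n=sys.argv[1];cv2.imwrite(f"pics/{n}.png",i)
c=(557.8,83.7);h=65
W=[(c[0]+a*h,c[1]+b*h) for a,b in((1,1),(1,-1),(-1,-1),(-1,1))]
src=np.float32([proj("top",(*w,60)) for w in W]);H=cv2.getPerspectiveTransform(src,np.float32([(0,0),(600,0),(600,600),(0,600)]))
cv2.imwrite(f"pics/{n}r.png",cv2.warpPerspective(i,H,(600,600),flags=cv2.INTER_CUBIC))
E
python3 dial.py d1; python3 -c "
from h import *
rel((453,-49,62),-8)"
```

```text
clock: 6.58
eef_pos: [452.9, -48.9, 148.7]
eef_rot: [3.141, -0.001, 1.223]
wrist_force: [0.1, 0.6, 0.7]
finger_gap: 50.0
delta [-0.0001  0.0001  0.0868] rot [-0.0000e+00 -8.0000e-04  1.3536e+00]
```

View pics/d1r.png

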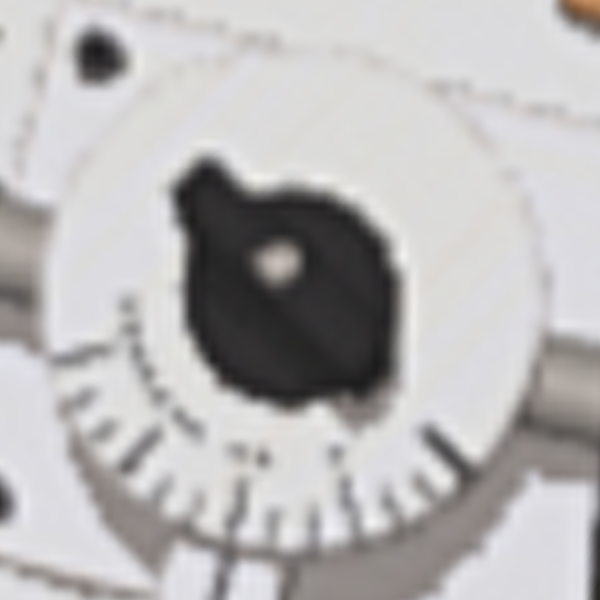

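View pics/d1.png

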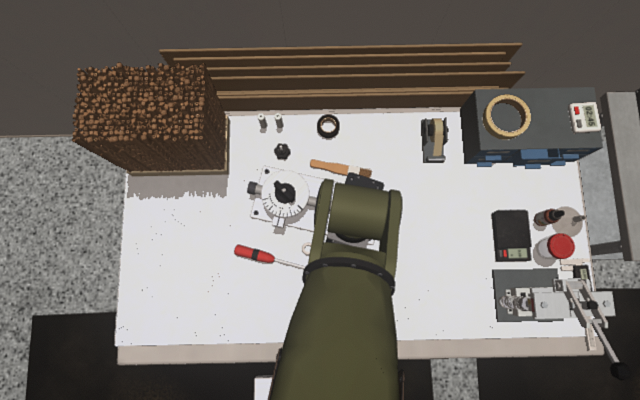

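The dial's two-dot mark, (240,485) to (232,535), lines up with the index line at (222,580): about 60°. The picture shows the loose things where they were. Next is the valve.

```bash
python3 -m pendant '[{"claw":0.05,"delta_pos":[0,0,0],"rotation":[0,0,0.18]},{"claw":0.05,"delta_pos":[0,0,0],"rotation":[0,0,0.36]},{"claw":0.05,"delta_pos":[0,0,0],"rotation":[0,0,0.54]},{"claw":0.05,"delta_pos":[0,0,0],"rotation":[0,0,0.72]},{"claw":0.05,"delta_pos":[0,0,0],"rotation":[0,0,0.9]},{"claw":0.05,"delta_pos":[0,0,0],"rotation":[0,0,1.08]},{"claw":0.05,"delta_pos":[0,0,0],"rotation":[0,0,1.26]},{"claw":0.05,"delta_pos":[0,0,0],"rotation":[0,0,1.36]},{"claw":0.05,"delta_pos":[0,0,0],"rotation":[0,0,1.36]}]' 20
python3 - <<'E'
from h import *
cv2.imwrite("pics/s3.png",manip.camera("scene")[:,:,::-1]);crop("pics/s3.png",220,110,190,180,4,"pics/c4.png")
rel((451,-50,62),-8.4)
E
```

```text
clock: 7.75
eef_pos: [452.9, -48.9, 148.8]
eef_rot: [-3.141, -0.001, -0.143]
wrist_force: [0.1, 0.1, 0.3]
finger_gap: 50.2
delta [-0.0017  0.0014  0.0868] rot [-0.0005 -0.0006  0.0046]
```

View pics/c4.png

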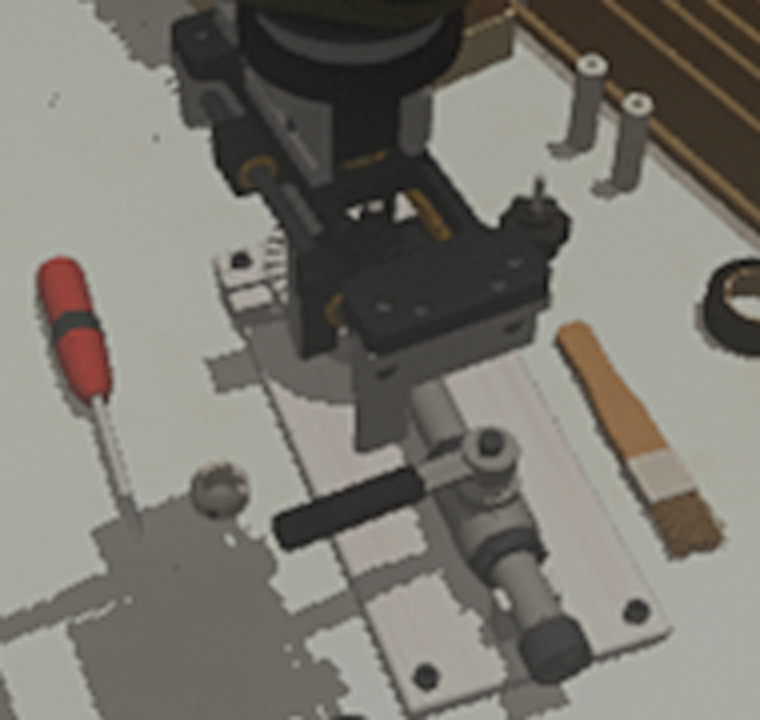

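The fingers hang above the sleeve (275–420, 470–550) and no loose thing is under them. I'll go down and close.

```bash
python3 -m pendant '[{"claw":0.05,"delta_pos":[-0.0015,0.0015,0.03],"rotation":[0,0,0]},{"claw":0.05,"delta_pos":[-0.0015,0.0015,0.06],"rotation":[0,0,0]},{"claw":0.05,"delta_pos":[-0.0015,0.0015,0.087],"rotation":[0,0,0]},{"claw":0.05,"delta_pos":[-0.0015,0.0015,0.087],"rotation":[0,0,0]},{"claw":0.03,"delta_pos":[-0.0015,0.0015,0.087],"rotation":[0,0,0]},{"claw":0.01,"delta_pos":[-0.0015,0.0015,0.087],"rotation":[0,0,0]},{"claw":0.01,"delta_pos":[-0.0015,0.0015,0.087],"rotation":[0,0,0]},{"claw":0.01,"delta_pos":[-0.0015,0.0015,0.087],"rotation":[0,0,0]},{"claw":0.01,"delta_pos":[-0.0015,0.0015,0.087],"rotation":[0,0,0]}]' 20
python3 - <<'E'
from h import *
s=manip.read_state();print(s['moment'],s['eef_pos'],np.degrees(s['eef_rot'][2]))
E
```

```text
clock: 8.93
eef_pos: [451.4, -50.3, 62.2]
eef_rot: [-3.141, -0.001, -0.142]
wrist_force: [-1.5, -2.0, 6.2]
finger_gap: 15.5
[-0.35791656  0.48833004 -0.19792319] [451.3537686  -50.25682846  62.15691021] -8.145447142799476
```

```bash
python3 -m pendant '[{"claw":0.01,"delta_pos":[0.0007,0.0098,0],"rotation":[0,0,-0.14]},{"claw":0.01,"delta_pos":[0.0027,0.0194,0],"rotation":[0,0,-0.279]},{"claw":0.01,"delta_pos":[0.0061,0.0287,0],"rotation":[0,0,-0.419]},{"claw":0.01,"delta_pos":[0.0107,0.0374,0],"rotation":[0,0,-0.559]},{"claw":0.01,"delta_pos":[0.0165,0.0453,0],"rotation":[0,0,-0.698]},{"claw":0.01,"delta_pos":[0.0165,0.0453,0],"rotation":[0,0,-0.698]}]' 20
python3 - <<'E'
from h import *
s=manip.read_state();print(s['moment'],s['eef_pos'],np.degrees(s['eef_rot'][2]),s['joints'])
E
```

```text
clock: 9.68
eef_pos: [460.6, -98.8, 62.1]
eef_rot: [3.141, 0.001, 0.557]
wrist_force: [-8.7, -10.0, 7.0]
finger_gap: 15.7
[-1.9030376   1.72348717 -0.13839007] [460.63109126 -98.75537539  62.13721492] 31.94134046242936 [-2.88162417e-01  3.08424733e-01  1.88034793e+00 -1.70550104e-03
  9.53208114e-01  7.26139817e-01]
```

```bash
python3 -m pendant '[{"claw":0.01,"delta_pos":[0.0008,0.0099,0],"rotation":[0,0,-0.14]},{"claw":0.01,"delta_pos":[0.0027,0.0196,0],"rotation":[0,0,-0.279]},{"claw":0.01,"delta_pos":[0.0061,0.0289,0],"rotation":[0,0,-0.419]},{"claw":0.01,"delta_pos":[0.0108,0.0376,0],"rotation":[0,0,-0.559]},{"claw":0.01,"delta_pos":[0.0166,0.0456,0],"rotation":[0,0,-0.698]},{"claw":0.01,"delta_pos":[0.0166,0.0456,0],"rotation":[0,0,-0.698]}]' 20
python3 - <<'E'
from h import *
s=manip.read_state();print(s['moment'],s['eef_pos'],np.degrees(s['eef_rot'][2]),s['joints'])
E
```

```text
clock: 10.42
eef_pos: [499.3, -130.0, 62.3]
eef_rot: [3.141, 0.003, 1.257]
wrist_force: [-1.1, -10.0, 2.6]
finger_gap: 15.9
[-1.76932362  0.24025627 -0.01226898] [ 499.32691543 -129.95927853   62.26476635] 72.04455227517069 [-0.32408486  0.39433828  1.75785841 -0.00348412  0.98854908 -0.00878968]
```

```bash
python3 -m pendant '[{"claw":0.01,"delta_pos":[0.0001,0.0037,0],"rotation":[0,0,-0.05]},{"claw":0.01,"delta_pos":[0.0004,0.007,0],"rotation":[0,0,-0.09]},{"claw":0.01,"delta_pos":[0.0004,0.007,0],"rotation":[0,0,-0.09]},{"claw":0.01,"delta_pos":[0.0004,0.007,0],"rotation":[0,0,-0.09]}]' 20
python3 - <<'E'
from h import *
s=manip.read_state();print(s['moment'],s['eef_pos'],np.degrees(s['eef_rot'][2]))
d=s['eef_pos']-[521,-61.5,0];print(np.degrees(np.arctan2(d[1],d[0]))%360)
E
```

```text
clock: 10.92
eef_pos: [504.9, -131.7, 62.1]
eef_rot: [-3.139, 0.003, 1.347]
wrist_force: [-9.5, -0.9, 7.4]
finger_gap: 15.6
[-0.1331516   1.92163221 -0.13241317] [ 504.92593548 -131.69746255   62.1242994 ] 77.1971670229776
257.1025597646743
```

```bash
python3 -m pendant '[{"claw":0.01,"delta_pos":[0,0.003,0],"rotation":[0,0,-0.02]},{"claw":0.01,"delta_pos":[0,0.003,0],"rotation":[0,0,-0.02]},{"claw":0.01,"delta_pos":[0,0.003,0],"rotation":[0,0,-0.02]}]' 20
python3 - <<'E'
from h import *
s=manip.read_state();print(s['moment'],s['eef_pos'],np.degrees(s['eef_rot'][2]))
E
```

```text
clock: 11.3
eef_pos: [505.1, -131.7, 61.8]
eef_rot: [-3.132, 0.003, 1.367]
wrist_force: [-22.1, 3.8, 16.5]
finger_gap: 15.8
[ 0.64293964  4.18944778 -0.2309714 ] [ 505.11595621 -131.68569466   61.78981466] 78.33850921564422
```

The handle is hard against its stop: position held while the force climbed to 22 N. I'll release, lift and clear the view.

```bash
python3 -m pendant '[{"claw":0.01,"delta_pos":[0,-0.001,0],"rotation":[0,0,0]},{"claw":0.04,"delta_pos":[0,-0.001,0],"rotation":[0,0,0]},{"claw":0.04,"delta_pos":[0,-0.001,0],"rotation":[0,0,0]},{"claw":0.04,"delta_pos":[0,-0.001,0],"rotation":[0,0,0]},{"claw":0.04,"delta_pos":[0,-0.001,-0.05],"rotation":[0,0,0]},{"claw":0.04,"delta_pos":[0,-0.001,-0.1],"rotation":[0,0,0]},{"claw":0.04,"delta_pos":[0,-0.001,-0.12],"rotation":[0,0,0]},{"claw":0.04,"delta_pos":[0,-0.001,-0.12],"rotation":[0,0,0]}]' 20
python3 -c "
from h import *
rel((330,-300,200),77)"
```

```text
clock: 12.3
eef_pos: [505.9, -131.6, 182.8]
eef_rot: [-3.134, 0.003, 1.367]
wrist_force: [0.2, -0.5, -1.0]
finger_gap: 39.9
delta [-0.2006 -0.1383 -0.0155] rot [-0.0074  0.0031  0.0234]
```

```bash
python3 -m pendant '[{"claw":0.04,"delta_pos":[-0.05,-0.035,-0.015],"rotation":[0,0,0]},{"claw":0.04,"delta_pos":[-0.1,-0.07,-0.015],"rotation":[0,0,0]},{"claw":0.04,"delta_pos":[-0.15,-0.105,-0.015],"rotation":[0,0,0]},{"claw":0.04,"delta_pos":[-0.2,-0.138,-0.015],"rotation":[0,0,0]},{"claw":0.04,"delta_pos":[-0.2,-0.138,-0.015],"rotation":[0,0,0]},{"claw":0.04,"delta_pos":[-0.2,-0.138,-0.015],"rotation":[0,0,0]}]' 20
python3 dial.py d2; python3 -c "
from h import *
crop('pics/d2.png',230,135,160,145,5,'pics/c5.png')"
```

```text
clock: 13.05
eef_pos: [330.4, -299.1, 198.5]
eef_rot: [-3.133, 0.002, 1.367]
wrist_force: [-0.9, -0.1, 0.3]
finger_gap: 39.9
```

View pics/c5.png

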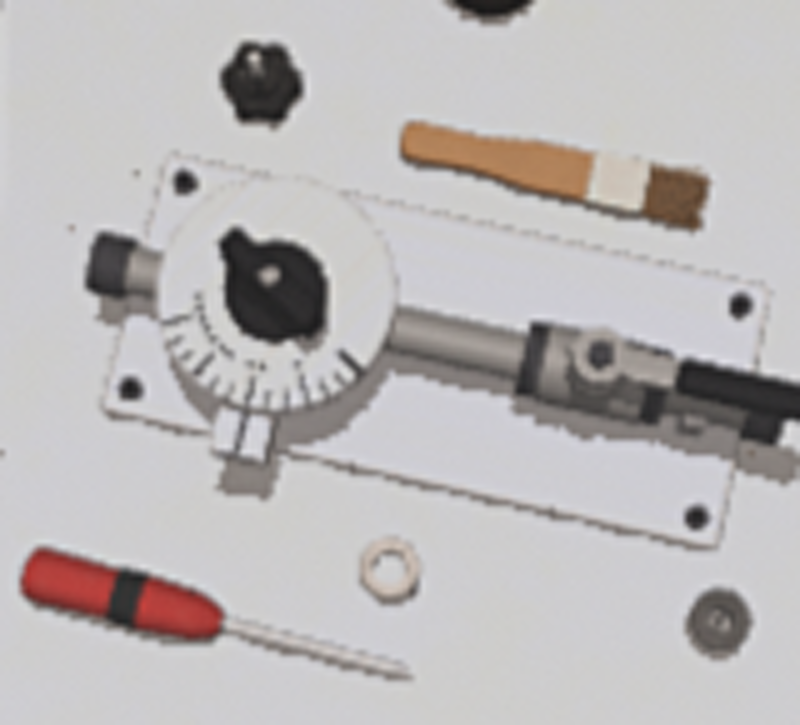

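View pics/d2r.png

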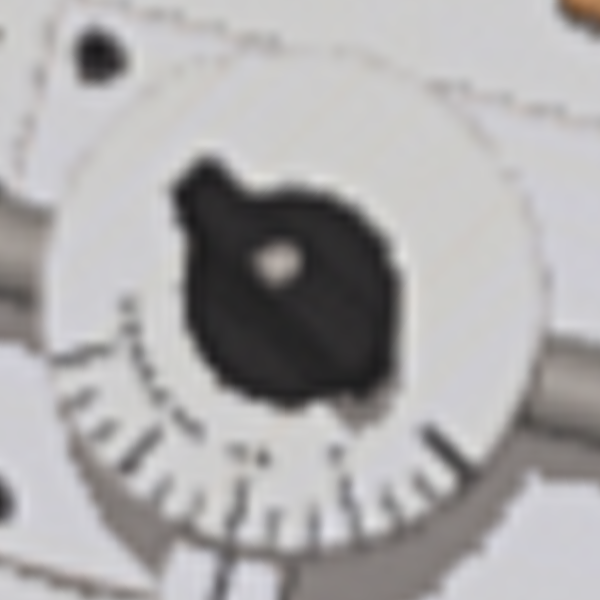

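The two-dot mark at (238,505) is still at the index line. The handle, from the hub at (602,355) through (685,375) to (800,400), runs parallel to the pipe. Every loose thing is at the same pixels as in the first picture, so I'm handing in.

```bash
python3 -c "
from cell import manip
print(manip.sign_off())"
```

```text
the job is handed in; nothing more can be done
None
```

The packing station has air: the dial is at 60° and the ball valve is fully open. I handed the job in at about 13 s, and sign-off reports no verdict.

- **Dial:** I pinched the grip bar and turned it about 48° from roughly 12°, with the valve still shut. I checked it by camera before touching the valve and again at the end. Both times the two-dot mark stood at the index line, within about 1–2°.
- **Valve:** I swung the handle about 86° until it stopped. The handle held its position while the force rose to about 22 N. In the last picture it lies along the pipe; the two slopes measured about 12.5° and 12.9°.
- **Loose things:** in the last picture all five are where they were at the start.
- **Robot:** the gripper is clear of everything. The highest forces I read were about 25 N while gripping the dial and about 28 N at the valve stop.

My position estimates for the unit disagreed by about 2 mm between cameras. The grip took up that difference. No check failed.

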